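# Free the sample slide's brake and run it to the orange stop

## Robot

A 6-joint arm with a two-finger parallel gripper is mounted at the origin on the work surface. World frame = base frame: x ahead of the robot, y to its left, z up, the work surface at z = 0. Lengths are in m, angles in rad, forces in N, time in s.
With the tool pointing down it reaches from about 0.325 to 1 m from the base axis. Payload 5.1 kg.
Tool frame: the origin (TCP) lies between the finger pads; the fingertips stand 22 mm ahead of it and the grasp point (between the pads) lies 3 mm ahead of it (ctrl.tcp_to_tips is the distance from the TCP to the fingertips, in m); x points along the fingers, z is the direction in which the jaws open and shut, and the axes are right-handed (so a half turn about x gives the same grasp; the last joint's range is limited). The gripper opens to 85 mm and grips with 20 to 120 N. Pads are 22 mm wide; open, the fingers measure 114 mm over their backs; the gripper's body (76 mm by 85 mm) begins 54 mm behind the grasp point. The pads swing forward as they close: fully open they stand 13 mm farther back than shut.
Start: joints at [1.181, 0.124, 1.65, -0, 1.367, -0.083], TCP at [0.196, 0.62, 0.253] pointing down, gripper open.
Joint ranges: [-2.61, 2.61], [-1.02, 2.33], [0.03, 2.71], [-1.35, 4.49], [0.32, 2.68], [-2.91, 2.91]. Speed limits (rad/s): [2.57, 2.57, 3.14, 3.14, 3.14, 3.14].

## Interface

Orientations are given as a 3x3 rotation matrix whose columns are the frame's x, y, z axes.
In Python, from workcell import ctrl, imaging gives the robot as it stands.
- The arm moves only by the shell command python3 -m creep 'ROWS'. ROWS is JSON, a list of rows, each a list of 7 numbers: the shift along the world's x, y, z in m, then the turn, a rotation vector about the world's x, y, z in degrees, then the closure, from -1 (fully open) to 1 (shut). A call has 1 to 20 rows; each row is the pose to reach, as a shift and turn from the pose commanded when the call began; what a row does not reach only later rows make up. A row lasts 1/12 s, in which the tool goes at most 41.7 mm and 7.16 degrees, less where a joint would pass 70% of its speed; a pose out of reach is approached as far as the arm can. A call with a gripper value outside its range is refused whole. The fingers move at their own pace and stop on an object; the grip force is fixed at half the most. Time passes only in rows, so rows that repeat a pose let the fingers close. It gives the time, the measured TCP pose, the force and the opening at its end, in the units of the state.
- ctrl.read_state(): the state, without advancing time (a new reading comes with each control period).
- imaging.read_camera(name): name is "scene" or "top" or "wrist"; returns (picture, depth): 400x640x3 uint8, blue, green, red; 400x640 float32, m along the optical axis (not along the pixel's ray), 0 where there is no reading.
- imaging.camera_info(name): a dict with "fovy" (degrees; the focal length in pixels is half the picture's height over the tangent of half this angle, whatever the lens; pixels are square), "cx", "cy" (the principal point, pixels), "R" (3x3) and "t" (3): a world point X has camera coordinates R X + t; the wrist camera has in their place "tool_from_camera" (4x4, takes a point from camera to tool coordinates, whose origin is the TCP and whose axes are the tool frame's). Camera axes: x right, y down, z forward; pixel columns grow to the right and rows downward; lengths in m; the calibration is good to about 2 mm. A picture is of the moment at which its call begins: read the wrist's pose just before it. camera_info takes no time and is no camera call.
- ctrl.job_done(): hands the job in, once; it reports no verdict.
The state is a dict: "time_s": time; "joints": joint angles; "qvel": joint speeds; "tau": joint torques, N m; "position": TCP position; "eef_rot": TCP orientation; "ft_force": force on the tool from outside, world axes, zero at the start; "ft_torque": the same for the moment, N m; "opening": finger opening in m.
Only numpy, scipy, OpenCV 4.12 (cv2) and the standard library are available. Lean on these libraries where they do the work, as an engineer would, in place of code of your own. Each camera call takes 0.05 s, during which the arm holds its last target.

## Task

Press down the blue pad in the middle of the white carriage to free its brake and, keeping it pressed the whole way, push the carriage along its rail until it is fully home against the orange stop, then let go so that the brake grips again. Do not run it into the grey stop or shove it along with the pad up; pick nothing up, and leave the dish seated in its holder and everything else on the bench where it is.

Things in the scene. Friction and masses are not known exactly. Their poses are not given: they have to be found in the camera images.
- rail: Straight aluminium T-slot rail fixed to the bench, 480 mm long, 56 mm wide, top 20 mm above the bench, black end caps. Origin: centre of its underside, on the bench. Its y axis runs along the rail, z up. It lies roughly across the robot's view, at a different place and yaw each time.
- carriage (a joint): How far the white carriage has slid along the rail's y axis since the start, m; 0 at the start (near the rail's middle), positive towards rail +y. It slides with about 1.2 N once the brake is free; with the pad up a brake shoe in the slot grips the rail with some 18 N.
- carriage_mid (a point): Centre of the white carriage, 35 mm above the bench. The carriage is 110 mm long along the rail and 60 mm wide: two solid shoulders, each 25 mm long with tops 54 mm above the bench, stand at its ends, and between them is a 60 mm long pocket, open across the rail, with the blue pad on its floor. A shoulder is what meets a stop: the distance from this point to orange_stop_mid is 67 mm when they touch.
- pad_top (a point): Centre of the top face of the blue ribbed pad, 42 mm above the bench when up (12 mm below the shoulders). The pad is 56 mm along the rail and 46 mm across it and moves with the carriage. Pushing down in the pocket presses it; a fingertip held down on it can drag the carriage or push against the inner face of a shoulder.
- pad (a joint): How far the blue pad is pressed down, m: 0 up (brake on), 0.008 fully down. Sprung: about 2 N to start it, 7 N at 2.5 mm, where the brake comes free, then 8 N at 4 mm and 10 N at the bottom; hold it 4 mm or more down while sliding. It springs back up when let go and the brake grips again.
- orange_stop_mid (a point): Middle of the orange stop, 35 mm above the bench: a fixed block clamped on the rail, 24 mm along the rail, 66 mm across, top 51 mm above the bench with a 9 mm radius dark screw head up to 59 mm. It stands near one end of the rail, either end. This is the marked stop.
- grey_stop_mid (a point): Middle of the grey stop, same block in grey, near the other end of the rail.
- holder (a point): Centre of the floor of the white dish holder that is part of the carriage, 92 mm from the rail's middle line on its +x side, 28 mm above the bench; a ring of 35 mm outer radius, 34 mm above the bench at its rim.
- dish: Loose lidded clear dish, 61 mm in diameter, 17 mm high, standing in the holder on the carriage; it rides along. Origin: centre of its underside.
- marker_pen: Bystander: white and blue marker pen lying down, 130 mm long, 17 mm wide, 15 mm high. Origin: under the middle of its white barrel.
- amber_jar: Bystander: amber jar with black cap, 48 mm in diameter, 65 mm high. Origin: centre of its underside.
- tip_box: Bystander: grey box with blue lid, 86 x 121 x 64 mm. Origin: centre of its underside.
- flask: Bystander: flat clear flask with blue cap, lying, 55 x 116 mm, 32 mm high. Origin: under its flat part.
- spare_dish: Bystander: clear dish like the one in the holder, 61 mm in diameter, 17 mm high, on the bench. Origin: centre of its underside.
- media_bottle: Bystander: white bottle with blue cap, 72 mm in diameter, 150 mm high. Origin: centre of its underside.
- screwdriver: Bystander: screwdriver lying on the bench, 160 mm long. Origin: under it, along its length.
Mind the look-alikes: they are no part of the job. What is shaped like the dish but pink or yellow is not meant.

How it is judged:
By the outcome, as a careful person would: the job done as asked, in the order asked, and still so for the second after the job is handed in, with the robot touching nothing.
It also fails if it takes over 35 s, if anything falls off the work surface, if the arm or the gripper's body presses on something with over 40 N, if the wrist force passes 120 N, or if a joint passes its speed limit or range.

## Working session

There is one attempt and no reset: what is moved stays moved. The work goes in short steps, Python scripts to look and compute and a shell command to move; the robot and the scene stay as the last step left them, time stands still between calls to the robot, and variables do not carry over. Pictures are saved under pics/ and viewed, and the job is handed in when it is done.

```bash
mkdir -p pics; ls; python3 - <<'E'
from workcell import ctrl, imaging
import cv2,numpy as np
for n in("scene","top"):
    p,d=imaging.read_camera(n); cv2.imwrite(f"pics/{n}0.png",p); np.save(f"pics/{n}0.npy",d)
    print(n,imaging.camera_info(n))
s=ctrl.read_state(); print(s, ctrl.tcp_to_tips)
E
```

```text
pics
scene {'fovy': 46.12352263305703, 'cx': 319.4755993512786, 'cy': 202.2211135971668, 'R': array([[ 0.63161132,  0.77512504,  0.01575774],
       [ 0.57344328, -0.45339921, -0.68234299],
       [-0.5217566 ,  0.44001173, -0.73086232]]), 't': array([-0.40054928, -0.30148419,  1.99217197])}
top {'fovy': 47.51230263814596, 'cx': 320.74919934390084, 'cy': 200.61652554537142, 'R': array([[-0.0442967 , -0.99901235, -0.00348319],
       [-0.97780643,  0.04407056, -0.20482276],
       [ 0.20477398, -0.00566709, -0.97879288]]), 't': array([0.03218366, 0.59179677, 1.15436523])}
{'time_s': 0.1, 'joints': array([ 1.18137495e+00,  1.24445287e-01,  1.65154735e+00, -1.81136721e-05,
        1.36750758e+00, -8.26261256e-02]), 'qvel': array([ 0.00058734,  0.00096234, -0.00325887,  0.00071233, -0.0009561 ,
        0.00107888]), 'tau': array([ 6.69336223e-04, -4.24930036e+01, -3.66655004e+01, -6.05591822e-05,
        3.94722374e-03, -3.35508751e-06]), 'position': array([0.19615485, 0.61915464, 0.25216655]), 'eef_rot': array([[-7.07799470e-04, -9.53307375e-01,  3.02000906e-01],
       [-1.77147581e-03,  3.02001703e-01,  9.53305740e-01],
       [-9.99998180e-01,  1.39761998e-04, -1.90251760e-03]]), 'ft_force': array([0.35739589, 0.64537064, 0.28462706]), 'ft_torque': array([ 0.01964102, -0.00297432, -0.00427451]), 'opening': 0.08556441226559863} 0.022
```

View pics/scene0.png

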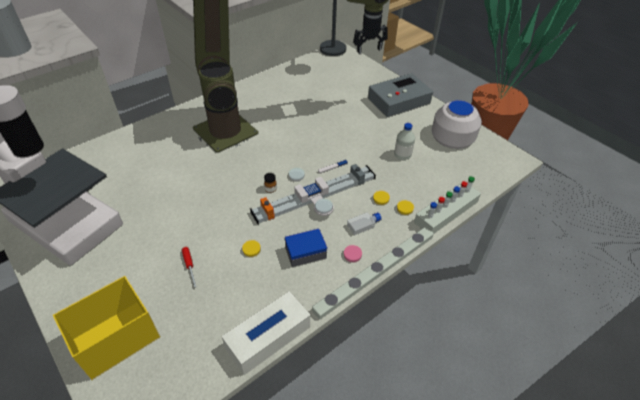

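View pics/top0.png

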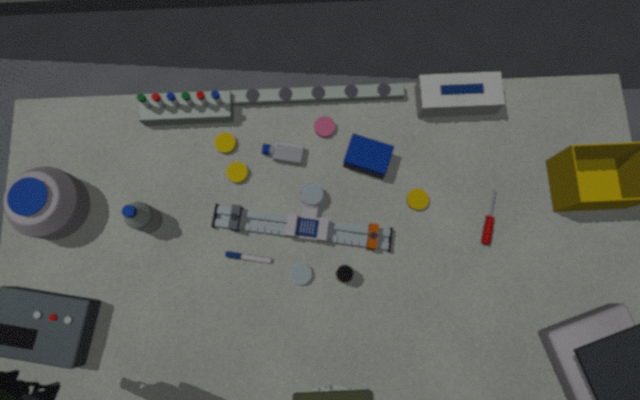

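The top view shows the rail from (215,217) to (392,240), with the orange stop at (373,236), the blue pad at (308,228), the grey stop at (233,218) and the dish at (312,194). Next I'll measure these by colour.

```bash
cat > h.py <<'E'
import numpy as np,cv2
from workcell import ctrl,imaging
def ray(n,u,v,z,pose=None):
    i=imaging.camera_info(n); f=200/np.tan(np.radians(i["fovy"]/2))
    d=np.array([(u-i["cx"])/f,(v-i["cy"])/f,1])
    if n=="wrist":
        T=i["tool_from_camera"];R=pose["eef_rot"]@T[:3,:3];c=pose["eef_rot"]@T[:3,3]+pose["position"]
        w=R@d
    else:
        w=i["R"].T@d;c=-i["R"].T@i["t"]
    return c+w*(z-c[2])/w[2]
def mask(p,kind):
    h=cv2.cvtColor(p,cv2.COLOR_BGR2HSV)
    lo,hi={"orange":((5,150,100),(18,255,255)),"blue":((105,90,40),(128,255,255))}[kind]
    return cv2.inRange(h,lo,hi)
def blobs(m,amin=8):
    n,l,s,c=cv2.connectedComponentsWithStats(m)
    return [(s[i,4],c[i],s[i,:4],l==i) for i in range(1,n) if s[i,4]>=amin]
E
python3 - <<'E'
from h import *
for n in("top","scene"):
    p=cv2.imread(f"pics/{n}0.png")
    for k,z in(("orange",.051),("blue",.042)):
        for a,c,b,_ in blobs(mask(p,k)): print(n,k,a,c.round(1),b,ray(n,*c,z).round(4))
p=cv2.imread("pics/top0.png");cv2.imwrite("pics/tz.png",cv2.resize(p[170:290,200:400],None,fx=4,fy=4,interpolation=cv2.INTER_CUBIC))
E
```

```text
top orange 72 [373.  228.2] [369 224   9  10] [ 0.5136 -0.1301  0.051 ]
top orange 84 [371.6 242.6] [367 236  10  13] [ 0.4755 -0.1238  0.051 ]
top blue 344 [462.1  88.8] [441  84  42  10] [ 0.9053 -0.4132  0.042 ]
top blue 53 [214.8  93.9] [211  90   8   9] [0.9221 0.2945 0.042 ]
top blue 53 [170.5  95.9] [167  92   8   9] [0.9218 0.4214 0.042 ]
top blue 1351 [368.4 154.4] [344 134  50  42] [ 0.7216 -0.1323  0.042 ]
top blue 64 [265.5 148.9] [262 144   8  11] [0.7508 0.1528 0.042 ]
top blue 1202 [ 27.  196.3] [  7 178  41  38] [0.6449 0.8063 0.042 ]
top blue 146 [128.6 210.8] [122 205  14  13] [0.592  0.5271 0.042 ]
top blue 257 [306.7 227. ] [296 218  22  19] [0.5259 0.0466 0.042 ]
top blue 71 [232.6 254.8] [226 252  14   7] [0.4605 0.2458 0.042 ]
scene orange 1101 [500.9 100.5] [473  84  55  31] [0.6252 1.0474 0.051 ]
scene orange 8 [273.  184.1] [271 183   5   3] [ 0.4301 -0.0527  0.051 ]
scene orange 130 [267.6 208.6] [261 198  13  22] [ 0.5166 -0.1367  0.051 ]
scene blue 290 [460.6 107.2] [449 100  24  15] [0.5401 0.8762 0.042 ]
scene blue 45 [407.9 126. ] [405 123   7   7] [0.4894 0.5948 0.042 ]
scene blue 29 [341.9 162.6] [338 160   9   6] [0.4902 0.2279 0.042 ]
scene blue 103 [312.4 189.1] [304 183  17  13] [0.5317 0.0496 0.042 ]
scene blue 31 [456.5 188.9] [454 186   6   7] [0.8575 0.4638 0.042 ]
scene blue 32 [433.4 204.7] [431 202   6   6] [0.8574 0.3373 0.042 ]
scene blue 41 [377.3 216.5] [374 213   7   9] [0.7741 0.1426 0.042 ]
scene blue 904 [305.1 243.9] [285 229  42  31] [ 0.7136 -0.126   0.042 ]
scene blue 355 [265.8 324.8] [247 311  39  29] [ 0.8729 -0.3919  0.042 ]
```

View pics/tz.png

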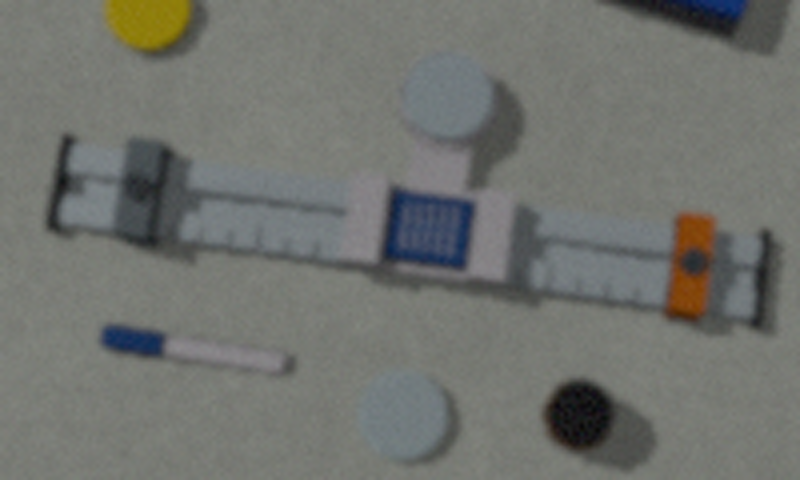

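```bash
python3 - <<'E'
from h import *
Z=lambda u,v:((u+.5)/4-.5+200,(v+.5)/4-.5+170)
a=ray("top",*Z(62,183),.02);b=ray("top",*Z(765,277),.02)
print("caps",a,b,np.linalg.norm(a-b));d=(b-a)/np.linalg.norm(b-a);print("dir to orange",d,np.degrees(np.arctan2(d[1],d[0])))
o=ray("top",*Z(691,266),.051);g=ray("top",*Z(143,190),.051);p=ray("top",*Z(430,229),.042);q=ray("top",*Z(447,96),.045)
for x in(o,g,p,q): print(x, (x-p)@d, np.cross(d,x-p)[2])
m=(a+b)/2;print(m,np.cross(d,o-m)[2],np.cross(d,p-m)[2],np.cross(d,g-m)[2])
s=ctrl.read_state();print(p-s["position"])
E
```

```text
caps [0.57292238 0.29768562 0.02      ] [ 0.48653526 -0.18027583  0.02      ] 0.48570555317224934
dir to orange [-0.17785902 -0.98405598  0.        ] -100.24507848825459
[ 0.49244388 -0.12695042  0.051     ] 0.1755995730993872 -0.0026970887551640184
[0.55994725 0.23623324 0.051     ] -0.1937995656999488 -0.0008654847657300416
[0.52632993 0.04536969 0.042     ] 0.0 0.0
[0.61662164 0.03024943 0.045     ] -0.0011800200284018817 0.09154136882265243
[0.52972882 0.05870489 0.02      ] -0.003669996738040221 -0.0009729079828762026 -0.0018383927486062476
[ 0.33017508 -0.57378495 -0.21016655]
```

```bash
python3 -m creep '[[0.04,-0.07,0,0,0,2,1],[0.33,-0.574,-0.062,0,0,7.4,1],[0.33,-0.574,-0.062,0,0,7.4,1],[0.33,-0.574,-0.062,0,0,7.4,1],[0.33,-0.574,-0.062,0,0,7.4,1],[0.33,-0.574,-0.062,0,0,7.4,1],[0.33,-0.574,-0.062,0,0,7.4,1],[0.33,-0.574,-0.062,0,0,7.4,1],[0.33,-0.574,-0.062,0,0,7.4,1],[0.33,-0.574,-0.062,0,0,7.4,1],[0.33,-0.574,-0.062,0,0,7.4,1],[0.33,-0.574,-0.062,0,0,7.4,1],[0.33,-0.574,-0.062,0,0,7.4,1],[0.33,-0.574,-0.062,0,0,7.4,1],[0.33,-0.574,-0.062,0,0,7.4,1],[0.33,-0.574,-0.062,0,0,7.4,1],[0.33,-0.574,-0.062,0,0,7.4,1],[0.33,-0.574,-0.062,0,0,7.4,1],[0.33,-0.574,-0.062,0,0,7.4,1],[0.33,-0.574,-0.062,0,0,7.4,1]]'
python3 - <<'E'
from h import *
s=ctrl.read_state();p,d=imaging.read_camera("wrist");cv2.imwrite("pics/w1.png",p);np.save("pics/w1.npy",d)
print(s["position"],s["eef_rot"],s["ft_force"],s["opening"],s["qvel"])
for k,z in(("orange",.051),("blue",.042)):
    for a,c,b,_ in blobs(mask(p,k),60): print(k,a,c.round(1),b,ray("wrist",*c,z,s).round(4))
E
```

```text
time_s: 1.77
position: [0.5258, 0.0465, 0.1911]
eef_rot: [[-0.001, -0.984, 0.176], [0.0, 0.176, 0.984], [-1.0, 0.001, 0.0]]
ft_force: [0.4, 0.7, 0.5]
opening: -0.0
[0.52576495 0.04650397 0.19108318] [[-5.77764064e-04 -9.84467900e-01  1.75563719e-01]
 [ 2.77826085e-04  1.75563583e-01  9.84468055e-01]
 [-9.99999795e-01  6.17566445e-04  1.72076533e-04]] [0.42251972 0.70240855 0.54180206] -2.4209166209339974e-05 [ 0.01271868 -0.00721612  0.00118832 -0.0022967  -0.00254841 -0.0010225 ]
orange 2661 [ 94.4 197. ] [ 64 154  67  84] [ 0.4964 -0.1223  0.051 ]
blue 1206 [560.6  66.1] [532  55  58  23] [0.464  0.2327 0.042 ]
blue 3406 [320. 193.] [284 165  74  59] [0.5258 0.0469 0.042 ]
```

View pics/w1.png

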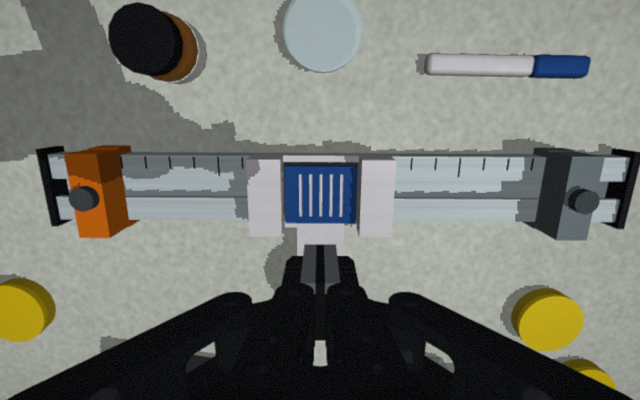

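The wrist view shows the pad centred at (320,194), the rail level with the jaw axis and the orange stop at (95,195). The wrist and top estimates of the pad agree to 1.5 mm. I'll descend to just above the pad, offset slightly towards the orange side.

```bash
python3 -m creep '[[-0.0015,-0.008,-0.04,0,0,0,1],[-0.0015,-0.008,-0.08,0,0,0,1],[-0.0015,-0.008,-0.105,0,0,0,1],[-0.0015,-0.008,-0.119,0,0,0,1],[-0.0015,-0.008,-0.122,0,0,0,1],[-0.0015,-0.008,-0.122,0,0,0,1]]'
python3 - <<'E'
from h import *
s=ctrl.read_state();p,d=imaging.read_camera("wrist");cv2.imwrite("pics/w2.png",p)
print(s["position"],s["ft_force"])
E
```

```text
time_s: 2.32
position: [0.5237, 0.0387, 0.0684]
eef_rot: [[-0.002, -0.985, 0.175], [0.0, 0.175, 0.985], [-1.0, 0.002, -0.0]]
ft_force: [-0.3, -0.3, -1.0]
opening: -0.0002
[0.52374655 0.03866669 0.06840518] [-0.34154469 -0.26607123 -1.01210349]
```

View pics/w2.png

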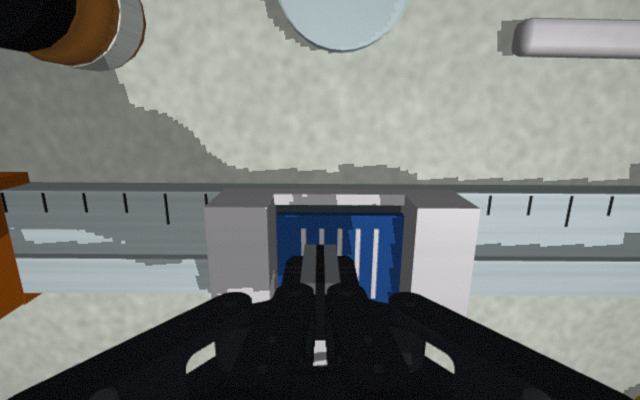

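The fingertips at (320,250) sit over the pad, inside the pocket and clear of both shoulders. Pressing down now.

```bash
python3 -m creep '[[0,0,-0.003,0,0,0,1],[0,0,-0.005,0,0,0,1],[0,0,-0.007,0,0,0,1],[0,0,-0.009,0,0,0,1],[0,0,-0.010,0,0,0,1],[0,0,-0.010,0,0,0,1],[0,0,-0.010,0,0,0,1]]'
```

```text
time_s: 2.95
position: [0.5259, 0.0377, 0.0611]
eef_rot: [[0.002, -0.984, 0.177], [0.0, 0.177, 0.984], [-1.0, -0.002, 0.001]]
ft_force: [-1.7, 1.8, 6.8]
opening: 0.0
```

```bash
python3 -m creep '[[0,0,-0.002,0,0,0,1],[0,0,-0.004,0,0,0,1],[0,0,-0.004,0,0,0,1],[0,0,-0.004,0,0,0,1]]'
```

```text
time_s: 3.28
position: [0.526, 0.0377, 0.0573]
eef_rot: [[0.002, -0.984, 0.177], [0.0, 0.177, 0.984], [-1.0, -0.002, 0.001]]
ft_force: [-4.0, 0.9, 8.2]
opening: -0.0004
```

```bash
python3 -m creep '[[0,0,-0.001,0,0,0,1],[0,0,-0.001,0,0,0,1],[-0.0002,-0.001,-0.001,0,0,0,1],[-0.0005,-0.003,-0.001,0,0,0,1],[-0.0011,-0.006,-0.001,0,0,0,1],[-0.0016,-0.009,-0.001,0,0,0,1],[-0.0022,-0.012,-0.001,0,0,0,1],[-0.0027,-0.015,-0.001,0,0,0,1],[-0.0033,-0.018,-0.001,0,0,0,1],[-0.0036,-0.020,-0.001,0,0,0,1],[-0.0036,-0.020,-0.001,0,0,0,1]]'
python3 - <<'E'
from h import *
s=ctrl.read_state();p,d=imaging.read_camera("wrist");cv2.imwrite("pics/w3.png",p)
print(s["position"],s["ft_force"])
E
```

```text
time_s: 4.2
position: [0.5223, 0.0174, 0.0564]
eef_rot: [[0.002, -0.984, 0.177], [0.0, 0.177, 0.984], [-1.0, -0.002, 0.0]]
ft_force: [-3.0, 0.2, 9.0]
opening: -0.0004
[0.52225151 0.01739829 0.05642185] [-3.04596614  0.2449686   8.95519279]
```

View pics/w3.png

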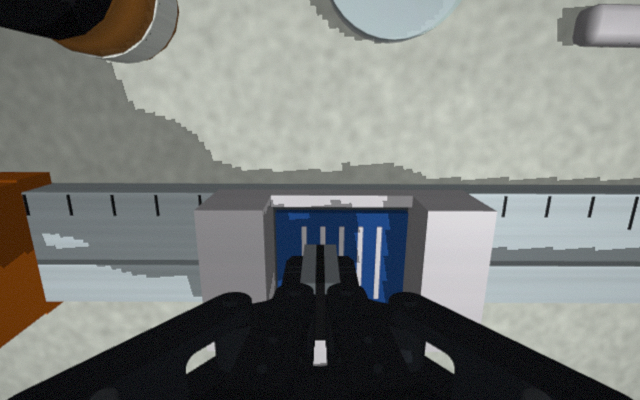

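The carriage tracks the tip: the rail ticks shifted by exactly one 20 mm pitch and the shoulders stayed put in view. The force is 9 N, so the pad is well down. Continuing.

```bash
python3 -m creep '[[-0.0002,-0.001,0,0,0,0,1],[-0.0005,-0.003,0,0,0,0,1],[-0.0011,-0.006,0,0,0,0,1],[-0.0016,-0.009,0,0,0,0,1],[-0.0022,-0.012,0,0,0,0,1],[-0.0027,-0.015,0,0,0,0,1],[-0.0033,-0.018,0,0,0,0,1],[-0.0038,-0.021,0,0,0,0,1],[-0.0043,-0.024,0,0,0,0,1],[-0.0049,-0.027,0,0,0,0,1],[-0.0054,-0.030,0,0,0,0,1],[-0.0060,-0.033,0,0,0,0,1],[-0.0065,-0.036,0,0,0,0,1],[-0.0071,-0.039,0,0,0,0,1],[-0.0076,-0.042,0,0,0,0,1],[-0.0080,-0.044,0,0,0,0,1],[-0.0081,-0.045,0,0,0,0,1],[-0.0081,-0.045,0,0,0,0,1]]'
python3 - <<'E'
from h import *
s=ctrl.read_state();p,d=imaging.read_camera("wrist");cv2.imwrite("pics/w4.png",p)
print(s["position"],s["ft_force"])
p,d=imaging.read_camera("top");cv2.imwrite("pics/t4.png",cv2.resize(p[170:290,250:450],None,fx=4,fy=4,interpolation=cv2.INTER_CUBIC))
E
```

```text
time_s: 5.75
position: [0.514, -0.0276, 0.0563]
eef_rot: [[0.001, -0.984, 0.177], [-0.0, 0.177, 0.984], [-1.0, -0.001, 0.0]]
ft_force: [-3.7, 1.1, 10.3]
opening: -0.0
[ 0.51401543 -0.02761766  0.05633064] [-3.72179533  1.08173854 10.32071281]
```

View pics/w4.png

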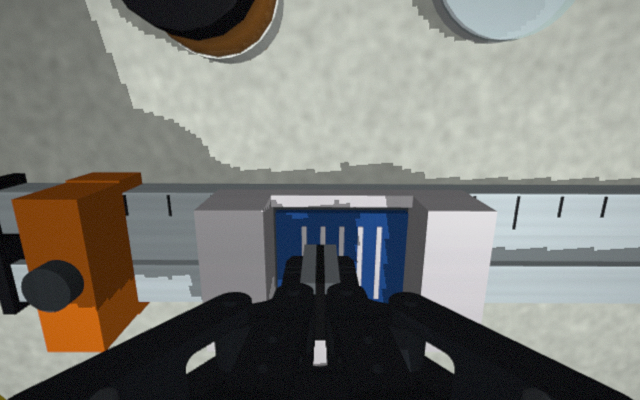

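View pics/t4.png

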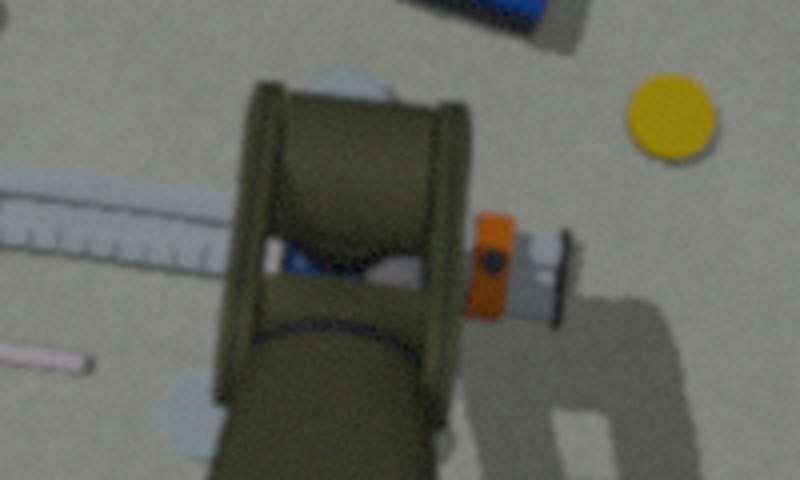

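The top-edge gap from the stop (column 78) to the shoulder (column 195) is about 43 mm, which matches the prediction of 109 − 66 mm. I'll slide 37 mm and then creep.

```bash
python3 -m creep '[[-0.0002,-0.001,0,0,0,0,1],[-0.0005,-0.003,0,0,0,0,1],[-0.0011,-0.006,0,0,0,0,1],[-0.0016,-0.009,0,0,0,0,1],[-0.0022,-0.012,0,0,0,0,1],[-0.0027,-0.015,0,0,0,0,1],[-0.0033,-0.018,0,0,0,0,1],[-0.0038,-0.021,0,0,0,0,1],[-0.0043,-0.024,0,0,0,0,1],[-0.0049,-0.027,0,0,0,0,1],[-0.0054,-0.030,0,0,0,0,1],[-0.0058,-0.032,0,0,0,0,1],[-0.0061,-0.034,0,0,0,0,1],[-0.0064,-0.0355,0,0,0,0,1],[-0.0067,-0.037,0,0,0,0,1],[-0.0067,-0.037,0,0,0,0,1]]'
python3 - <<'E'
from h import *
s=ctrl.read_state();p,d=imaging.read_camera("wrist");cv2.imwrite("pics/w5.png",p)
print(s["position"],s["ft_force"])
E
```

```text
time_s: 7.18
position: [0.5072, -0.0647, 0.0562]
eef_rot: [[0.001, -0.984, 0.177], [-0.0, 0.177, 0.984], [-1.0, -0.001, 0.0]]
ft_force: [-4.0, 1.6, 10.0]
opening: 0.0001
[ 0.50715768 -0.06472099  0.05622497] [-4.01128754  1.58703383  9.98003371]
```

View pics/w5.png

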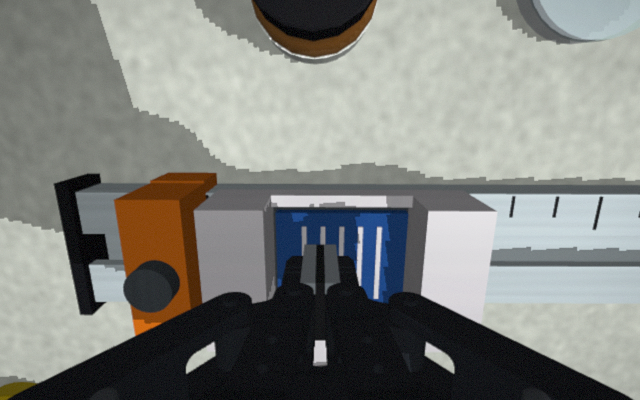

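About 5 mm is left (stop edge at column 181, shoulder at 195). Creeping in, slightly past contact.

```bash
python3 -m creep '[[-0.0002,-0.001,0,0,0,0,1],[-0.0004,-0.002,0,0,0,0,1],[-0.0005,-0.003,0,0,0,0,1],[-0.0007,-0.004,0,0,0,0,1],[-0.0009,-0.005,0,0,0,0,1],[-0.0011,-0.006,0,0,0,0,1],[-0.0013,-0.007,0,0,0,0,1],[-0.0013,-0.007,0,0,0,0,1]]'
python3 - <<'E'
from h import *
s=ctrl.read_state();p,d=imaging.read_camera("wrist");cv2.imwrite("pics/w6.png",p)
print(s["position"],s["ft_force"])
E
```

```text
time_s: 7.9
position: [0.506, -0.0709, 0.0562]
eef_rot: [[0.001, -0.984, 0.178], [0.002, 0.178, 0.984], [-1.0, -0.001, 0.002]]
ft_force: [-3.2, 3.7, 10.0]
opening: -0.0001
[ 0.50604476 -0.07091545  0.05624186] [-3.15966975  3.74641707  9.97095542]
```

View pics/w6.png

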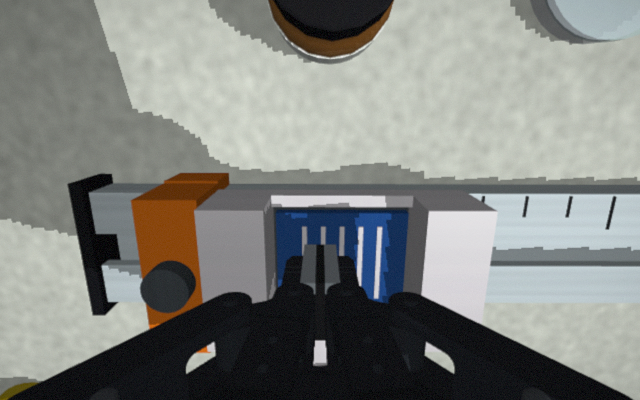

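Fy is rising (1.6 to 3.7 N) and the faces look joined at column 197. I'll push a little further to confirm it is seated.

```bash
python3 -m creep '[[-0.0002,-0.001,0,0,0,0,1],[-0.0004,-0.002,0,0,0,0,1],[-0.0005,-0.003,0,0,0,0,1],[-0.0005,-0.003,0,0,0,0,1],[-0.0005,-0.003,0,0,0,0,1]]'
python3 - <<'E'
from h import *
s=ctrl.read_state();p,d=imaging.read_camera("wrist");cv2.imwrite("pics/w7.png",p)
print(s["position"],s["ft_force"])
a=cv2.imread("pics/w6.png");cv2.imwrite("pics/c67.png",cv2.resize(np.vstack([a[160:320,60:330],p[160:320,60:330]]),None,fx=1.8,fy=1.8))
E
```

```text
time_s: 8.37
position: [0.5064, -0.0735, 0.0566]
eef_rot: [[0.004, -0.984, 0.178], [0.002, 0.178, 0.984], [-1.0, -0.003, 0.003]]
ft_force: [-0.8, 6.4, 9.8]
opening: -0.0003
[ 0.50637579 -0.07351942  0.05664427] [-0.79442638  6.35495238  9.76702157]
```

View pics/c67.png

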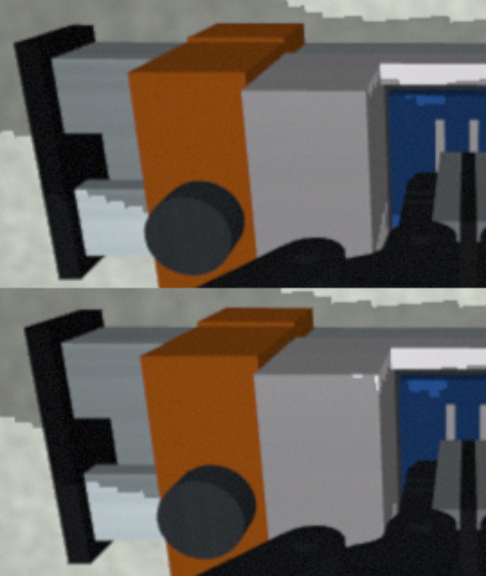

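In the second view the carriage stayed against the stop while the tip slid over the pad (columns moved by about 7 px), and the push reached 6.4 N. The carriage is home, so I'll release straight up.

```bash
python3 -m creep '[[0,0,0.003,0,0,0,1],[0,0,0.006,0,0,0,1],[0,0,0.010,0,0,0,1],[0,0,0.016,0,0,0,1],[0,0,0.03,0,0,0,1],[0,0,0.06,0,0,0,1],[0,0,0.10,0,0,0,1],[0,0,0.13,0,0,0,1],[0,0,0.14,0,0,0,1],[0,0,0.14,0,0,0,1],[0,0,0.14,0,0,0,1]]'
python3 - <<'E'
from h import *
s=ctrl.read_state();p,d=imaging.read_camera("wrist");cv2.imwrite("pics/w8.png",p)
print(s["position"],s["ft_force"])
E
```

```text
time_s: 9.33
position: [0.5043, -0.0745, 0.1939]
eef_rot: [[-0.0, -0.984, 0.177], [-0.0, 0.177, 0.984], [-1.0, 0.0, -0.0]]
ft_force: [-0.5, -0.1, -0.4]
opening: 0.0003
[ 0.50429268 -0.07448249  0.19386435] [-0.54642952 -0.09322087 -0.3875179 ]
```

View pics/w8.png

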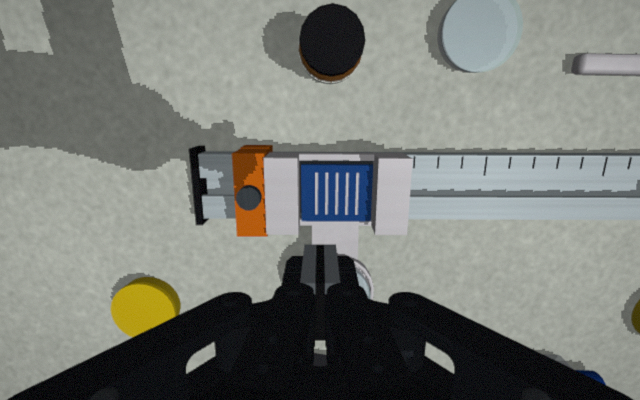

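```bash
python3 -m creep '[[-0.01,0.03,0.02,0,0,0,1],[-0.02,0.07,0.05,0,0,0,1],[-0.03,0.11,0.08,0,0,0,1],[-0.04,0.15,0.1,0,0,0,1],[-0.06,0.19,0.1,0,0,0,1],[-0.08,0.23,0.1,0,0,0,1],[-0.1,0.27,0.1,0,0,0,1],[-0.1,0.31,0.1,0,0,0,1],[-0.1,0.31,0.1,0,0,0,1],[-0.1,0.31,0.1,0,0,0,1],[-0.1,0.31,0.1,0,0,0,1]]'
python3 - <<'E'
from h import *
p,d=imaging.read_camera("top");cv2.imwrite("pics/t9.png",cv2.resize(p[170:290,220:420],None,fx=4,fy=4,interpolation=cv2.INTER_CUBIC))
cv2.imwrite("pics/t9r.png",p)
for k,z in(("orange",.051),("blue",.042)):
  for a,c,b,_ in blobs(mask(p,k),40): print(k,a,c.round(1),ray("top",*c,z).round(4))
E
```

```text
time_s: 10.3
position: [0.4033, 0.2363, 0.2913]
eef_rot: [[-0.005, -0.985, 0.174], [-0.003, 0.174, 0.985], [-1.0, 0.004, -0.003]]
ft_force: [-0.3, -0.3, -0.1]
opening: -0.0
orange 62 [373.7 228.1] [ 0.5137 -0.132   0.051 ]
orange 77 [372.  242.8] [ 0.4748 -0.1249  0.051 ]
blue 346 [462.   88.8] [ 0.9053 -0.413   0.042 ]
blue 54 [214.8  93.9] [0.9221 0.2948 0.042 ]
blue 54 [170.4  95.8] [0.922  0.4216 0.042 ]
blue 1353 [368.3 154.5] [ 0.7213 -0.1321  0.042 ]
blue 62 [265.5 149. ] [0.7505 0.153  0.042 ]
blue 1204 [ 27.1 196.2] [0.6451 0.8062 0.042 ]
blue 145 [128.7 210.9] [0.5917 0.5268 0.042 ]
blue 271 [347.7 232.5] [ 0.5062 -0.0628  0.042 ]
blue 68 [232.6 254.7] [0.4606 0.2459 0.042 ]
```

View pics/t9.png

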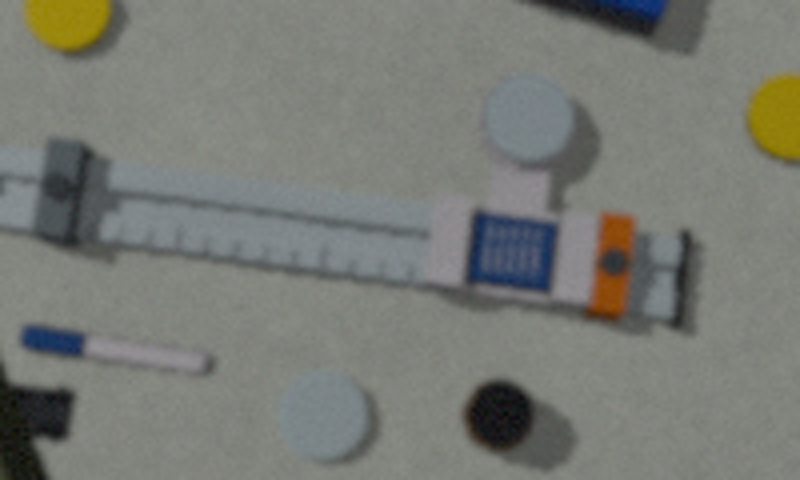

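The carriage sits flush against the orange stop, with the pad to stop distance measuring about 67 mm. The dish is in its holder and nothing else on the bench has moved.

```bash
python3 -c "
from workcell import ctrl
print(ctrl.job_done())"
```

```text
the job is handed in; nothing more can be done
None
```

I pressed the pad with the closed fingertips and slid the carriage about 111 mm along the rail until it was home against the orange stop. The vertical force was 8–10 N throughout the slide, which means the pad was more than 4 mm down. I then lifted straight off and moved clear at about 10.3 s, well inside the 35 s limit.

- **Seated at the stop:** at the end the push force rose to 6.4 N and the tip slid on the pad while the carriage stayed put. In the last top view the carriage is flush with the stop, and the pad centre measures about 67 mm from the stop's centre, as it should when they touch.
- **Everything else:** the dish is in its holder. In the last top view the pen, jar, spare dish and tip box, and the blue caps of the flask and media bottle, are where they started. I did not recheck the screwdriver.
- **Not measured directly:** I did not measure the pad's height after release. I infer it is up because the fingers lifted clear and the contact force dropped to zero.

No check failed or disagreed, apart from 1–2 mm of scatter between camera estimates.

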